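# Weigh one customer's consignment

## Task

One customer's parcels are to be weighed together. Tip the tall carton over the edge of the low scale so that it lies on its back on the weighing plate, label up, and turn the turntable until the yellow-banded box faces the red front pointer before taking that box off. Put the yellow-banded box and every plain white box on the scale too, on the plate or on top of the lying carton; leave the blue- and green-banded boxes on the turntable and the pliers, toggle and flask where they are.

Things in the scene. Friction and masses are not known exactly. Their poses are not given: they have to be found in the camera images.
- foot: fixed black foot of the turntable, origin on the turning axis at worktop level. A red T-shaped pointer lies flat on the worktop from it along its own -x: this is the front; it ends 185 mm from the axis
- disc: grey turntable disc, 310 mm across; origin on the axis in its top face, 40 mm above the worktop; +x points through the yellow mark. Turns either way with slight friction (1 N at the rim), stays where left. Six upright metal posts for pushing, 14 mm thick, 32 mm tall, stand 140 mm from the axis at 30, 90, 150, 210, 270, 330 degrees from +x. Banded boxes rest loose on it, centred 68 mm from the axis
- mark (a point): centre of the yellow stripe on the disc's top, near the rim, 129 mm from the axis along the disc's +x, just outside the yellow-banded box; when the box faces the front this point is over the red pointer (within 35 mm sideways)
- yellow_box: white parcel box with a yellow band round its middle, standing loose on the turntable at the yellow mark; rigid plastic parcel box, 66 x 44 x 40 mm (own x, y, z), 0.08 to 0.18 kg, origin at its centre
- blue_box: white box with a blue band, loose on the turntable, to stay on it; rigid plastic parcel box, 66 x 44 x 40 mm (own x, y, z), 0.08 to 0.18 kg, origin at its centre
- green_box: white box with a green band, loose on the turntable, to stay on it; rigid plastic parcel box, 66 x 44 x 40 mm (own x, y, z), 0.08 to 0.18 kg, origin at its centre
- white1: plain white box (grey lid line, no band) on the worktop, may be absent; rigid plastic parcel box, 66 x 44 x 40 mm (own x, y, z), 0.08 to 0.18 kg, origin at its centre
- white2: plain white box (grey lid line, no band) on the worktop, may be absent; rigid plastic parcel box, 66 x 44 x 40 mm (own x, y, z), 0.08 to 0.18 kg, origin at its centre
- white3: plain white box (grey lid line, no band) on the worktop, may be absent; rigid plastic parcel box, 66 x 44 x 40 mm (own x, y, z), 0.08 to 0.18 kg, origin at its centre
- scale: fixed low bench scale; origin at worktop level under the centre of its aluminium plate, 240 mm along its x, 300 mm along its y, top 12 mm above the worktop. Its front edge (-x side, towards the robot) is a 12 mm step that blocks the carton's bottom. A display block 160 mm wide, 47 mm tall stands past the far edge, 130 to 180 mm from the centre along +x
- carton: tall cardboard carton, orange tape, 80 x 110 x 180 mm (own x, y, z), 0.3 to 0.6 kg, origin at its centre. Stands 4 to 14 mm in front of the scale's front edge near the plate's -y end, back (+x face) to the scale, white label on the front (-x). Pushed near its top along +x it pivots on the scale's edge, tips past about 25 degrees and falls on its back on the plate, then 92 mm high over the worktop
- pliers: bystander: steel pliers with red grips, lying, 170 mm long, origin under the middle
- toggle: bystander: yellow plastic sack toggle, lying, 70 mm long, 22 mm thick, origin under the middle
- flask: bystander: upright aluminium flask, 68 mm across, 172 mm tall, origin under its centre
Mind the look-alikes: they are no part of the job. Leave any turquoise look-alike of the white1 alone. Several things have the shape of the carton; the one meant has the colours described above.

How it is judged:
By the outcome, as a careful person would: the job done as asked, in the order asked, and still so for the second after the job is handed in, with the robot touching nothing.
Of white1, white2, white3 only 2 to 3 are there at a start; the rules pass over those that are not, and their reading is None.
At some moment in a run one of white1, white2, white3 may be knocked a few centimetres aside while the robot is not near it.
Once in a run the grip may slacken for a moment while it holds something.
It also fails if it takes over 210 s, if anything falls off the work surface, if the arm or the gripper's body presses on something with over 40 N, if the wrist force passes 120 N, or if a joint passes its speed limit or range.

## Robot

A 6-joint arm with a two-finger parallel gripper is mounted at the origin on the work surface. World frame = base frame: x ahead of the robot, y to its left, z up, the work surface at z = 0. Lengths are in mm, angles in rad, forces in N, time in s.
With the tool pointing down it reaches from about 350 to 875 mm from the base axis. Payload 4.2 kg.
Tool frame: the origin (TCP) lies at the very end of the fingers, on their centre line; the grasp point (between the pads) lies 19 mm behind it; z points along the fingers, y is the line along which they close (so a half turn about z gives the same grasp; the last joint's range is limited). The gripper opens to 85 mm and grips with 20 to 120 N. Pads are 22 mm wide; open, the fingers measure 114 mm over their backs; the gripper's body (76 mm by 85 mm) begins 54 mm behind the grasp point. The pads swing forward as they close: fully open they stand 13 mm farther back than shut.
Start: joints at [-0.879, 0.385, 0.008, 0, -1.194, -0.259], TCP at [262.146, -567.344, 231.312] pointing down, gripper open.
Joint ranges: [-3.14, 3.14], [-1.21, 2.06], [-1.07, 1.41], [-3.16, 2.05], [-2.99, -0.16], [-3.1, 3.1]. Speed limits (rad/s): [2.79, 2.79, 3.14, 3.14, 3.14, 3.14].

## Interface

Orientations are given as a unit quaternion [x, y, z, w].
In Python, from bench import arm gives the robot as it stands. The module is installed in compiled form; this text tells all that it offers.
- The arm moves only by the tool drive_tool, never from a script. Its argument "targets" is a list of rows, each a list of 5 numbers: the closure, from -1 (fully open) to 1 (shut), then the shift along the tool's x, y, z in mm, then the turn about the tool's z in degrees. In form: [[grip, tx, ty, tz, roll], ...]. A call has 1 to 12 rows; each row is the pose to reach, as a shift and turn from the pose commanded when the call began, along the tool's axes at that moment; what a row does not reach only later rows make up. A row lasts 1/10 s, in which the tool goes at most 50 mm and 8.59 degrees, less where a joint would pass 70% of its speed; a pose out of reach is approached as far as the arm can. A call with a gripper value outside its range is refused whole. The fingers move at their own pace and stop on an object; the grip force is fixed at half the most. Time passes only in rows, so rows that repeat a pose let the fingers close. It gives the time, the measured TCP pose, the force, the opening and the grip force at its end, in the units of the state.
- arm.read_state(): the state, without advancing time (a new reading comes with each control period).
- arm.get_image(name): name is "side" or "top"; returns the picture (400x640x3 uint8, blue, green, red); there is no depth.
- arm.camera_params(name): a dict with "fov_y" (degrees; the focal length in pixels is half the picture's height over the tangent of half this angle, whatever the lens; pixels are square), "cx", "cy" (the principal point, pixels), "rvec" (rotation vector, rad) and "tvec" (3), from world to camera coordinates, as OpenCV has them. Camera axes: x right, y down, z forward; pixel columns grow to the right and rows downward; lengths in mm; the calibration is good to about 2 mm. A picture is of the moment at which its call begins. camera_params takes no time and is no camera call.
- arm.job_done(): hands the job in; it is judged then, once.
The state is a dict: "clock": time; "joints": joint angles; "joint_vel": joint speeds; "joint_efforts": joint torques, N m; "position": TCP position; "ee_rot": TCP orientation; "contact_force": force on the tool from outside, world axes, zero at the start; "wrist_torque": the same for the moment, N m; "gripper_width": finger opening in mm; "grasp_force": force on a finger pad.
Only numpy, scipy, OpenCV 4.12 (cv2) and the standard library are available. Lean on these libraries where they do the work, as an engineer would, in place of code of your own. Each camera call takes 0.05 s, during which the arm holds its last target. There are 200 camera calls.

## Working session

There is one attempt and no reset: what is moved stays moved. The work goes in short steps, Python scripts to look and compute and a tool call to move; the robot and the scene stay as the last step left them, time stands still between calls to the robot, and variables do not carry over. Pictures are saved under pics/ and viewed, at most 14 in all, crops included, and the job is handed in when it is done.

Besides the shell and the picture viewer there is one more tool, called by a JSON object that holds its "fn" and its "kwargs", one argument or row to a line. drive_tool: Moves the arm, as the interface text tells. Its arguments: {"type":"object","properties":{"targets":{"type":"array","items":{"type":"array","items":{"type":"number"}}}},"required":["targets"]}

```bash
mkdir -p pics; cat > h.py <<'E'
import cv2,numpy as np
from bench import arm
def cam(n):
    p=arm.camera_params(n);f=200/np.tan(np.radians(p["fov_y"])/2)
    K=np.array([[f,0,p["cx"]],[0,f,p["cy"]],[0,0,1]]);R=cv2.Rodrigues(np.array(p["rvec"],float))[0]
    return K,R,np.array(p["tvec"],float).ravel(),p
def p2w(n,u,v,z):
    K,R,t,_=cam(n);d=R.T@np.linalg.inv(K)@[u,v,1];c=-R.T@t
    return (c+d*(z-c[2])/d[2]).round(1)
def w2p(n,P):
    K,R,t,_=cam(n);q=K@(R@np.array(P,float)+t);return (q[:2]/q[2]).round(1)
def snap(n,name):
    im=arm.get_image(n);cv2.imwrite(f"pics/{name}.png",im);return im
E
python3 - <<'E'
from h import *
for n in("top","side"):
    snap(n,n+"0");K,R,t,p=cam(n);print(p,(-R.T@t).round())
print(arm.read_state())
E
```

```text
{'fov_y': 42.153986361148284, 'cx': 319.10692795882505, 'cy': 201.43476826691733, 'rvec': array([ 2.07034524, -2.14461684,  0.24220539]), 'tvec': array([  33.50325729,  481.9016102 , 1632.51618809])} [ 113.   36. 1698.]
{'fov_y': 47.69812303315914, 'cx': 320.6829996659129, 'cy': 199.683919686672, 'rvec': array([ 0.69602642, -2.65136876,  1.06743341]), 'tvec': array([ 433.29480848,  217.27235948, 1133.9130986 ])} [ 57. 759. 970.]
{'clock': 0.1, 'joints': array([-8.79387035e-01,  3.85464539e-01,  6.78470806e-03, -4.32642239e-04,
       -1.19400355e+00, -2.58602513e-01]), 'joint_vel': array([ 0.00144846, -0.00165694,  0.00313359,  0.00161552, -0.00181649,
       -0.00170186]), 'joint_efforts': array([-1.01259349e-03, -3.93319631e+01,  1.88929600e+01,  4.19811487e+00,
       -2.66313364e-03,  4.67471651e-06]), 'position': array([ 261.94059714, -566.89521025,  230.3491472 ]), 'ee_rot': array([-2.14640274e-01,  9.76692696e-01,  9.31027065e-04, -2.52705486e-04]), 'contact_force': array([-0.19298321,  0.09815917,  0.61905226]), 'wrist_torque': array([0.02004019, 0.0301202 , 0.00694507]), 'grasp_force': 0.0, 'gripper_width': 85.29863453833646}
```

View pics/top0.png

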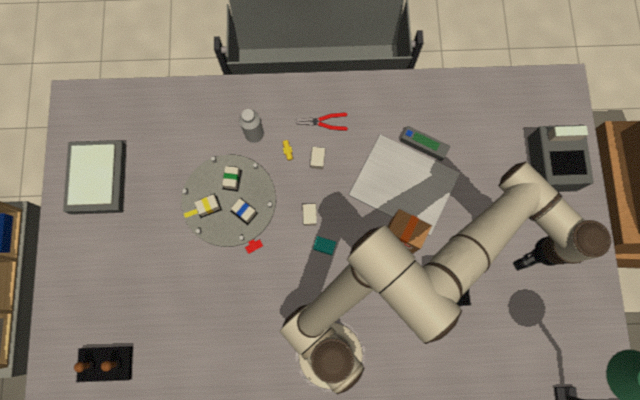

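View pics/side0.png

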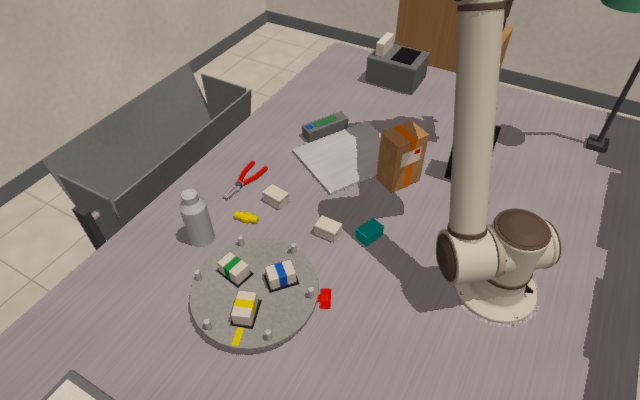

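Top view: turntable at about (228,200), with yellow box (207,205), blue (243,211), green (231,177) and red pointer (254,246). White boxes are at (317,157) and (309,214), the turquoise look-alike at (325,244), the plate around (405,185), and the orange-taped carton at (409,230). I'll enlarge to confirm and check for other carton-like shapes.

```bash
python3 - <<'E'
from h import *
a=cv2.imread("pics/top0.png")[95:265,170:470];b=cv2.imread("pics/side0.png")[100:350,150:480]
cv2.imwrite("pics/c1.png",cv2.resize(a,(795,450),interpolation=cv2.INTER_CUBIC))
cv2.imwrite("pics/c2.png",cv2.resize(b,(790,598),interpolation=cv2.INTER_CUBIC))
for nm,u,v,z in [("disc",228.5,200,40),("mark",191,213,40),("ptr",254,246,2),("yb",207,205,80),("bb",243,211,80),("gb",231,177,80),("w1",317,157,40),("w2",309,214,40),("pl",380,135,12),("pb",350,193,12),("pr",460,178,12),("carton",409,228,180),("turq",325,244,40)]: print(nm,p2w("top",u,v,z))
E
```

```text
disc [501.  312.8  40. ]
mark [461.8 434.6  40. ]
ptr [351.8 235.    2. ]
yb [477.6 374.5  80. ]
bb [454.1 259.9  80. ]
gb [567.5 298.2  80. ]
w1 [638.1  18.   40. ]
w2 [445.   50.7  40. ]
pl [ 718.3 -201.1   12. ]
pb [517.4 -88.3  12. ]
pr [ 556.5 -461.2   12. ]
carton [ 364.3 -245.7  180. ]
turq [344.9   2.4  40. ]
```

View pics/c1.png

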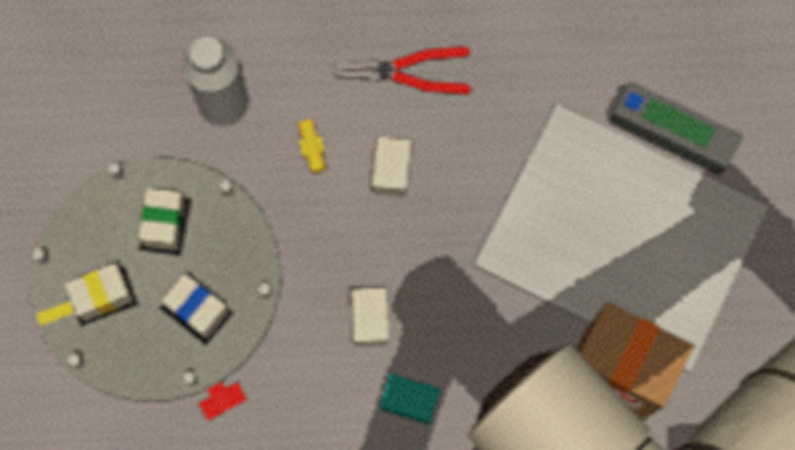

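View pics/c2.png

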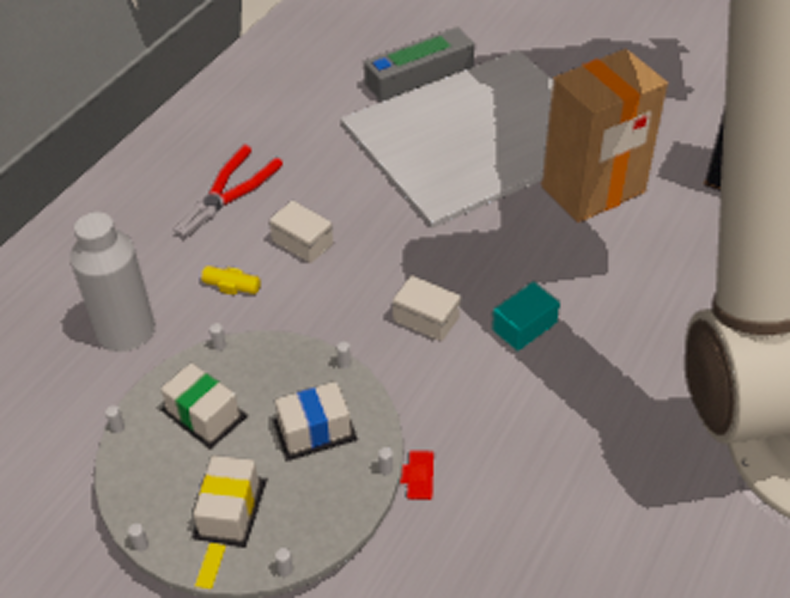

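The enlarged crops confirm the one cardboard carton with orange tape and white label, its front at c1 (625,385). The plain white boxes are at c1 (392,163) and (370,315), and the turquoise one at (411,397) stays put. Next I'll work out the geometry.

```bash
cat >> h.py <<'E'
def rows(x,y,z,yaw=None):
    "shift (tool axes) + roll to put TCP at x,y,z with closing line at yaw deg (world)"
    from scipy.spatial.transform import Rotation as Ro
    s=arm.read_state();R=Ro.from_quat(s["ee_rot"]).as_matrix()
    d=R.T@(np.array([x,y,z])-s["position"]); r=0
    if yaw is not None:
        cur=np.degrees(np.arctan2(R[1,1],R[0,1])); r=-((yaw-cur+90)%180-90)
    return d.round(0),round(r,1)
E
python3 - <<'E'
from h import *
c=lambda u,v:(170+u/2.65,95+v/2.65)
C=[p2w("top",*c(*q),12)[:2] for q in [(557,105),(476,263),(692,368),(768,205)]]
print("plate",C)
A=C
yv=((A[1]-A[2])+(A[0]-A[3]));yv/=np.linalg.norm(yv);cen=np.mean(A,0);xv=np.array([yv[1],-yv[0]])
print("cen",cen,"yaw",np.degrees(np.arctan2(xv[1],xv[0])),[np.linalg.norm(A[1]-A[2]),np.linalg.norm(A[0]-A[1])])
for q in [(605,303),(693,345),(580,355),(655,412)]:
    P=p2w("top",*c(*q),180)[:2];print("carton top",P,"in scale",(P-cen)@xv,(P-cen)@yv)
s=lambda u,v:(150+u*330/790,100+v*250/598)
for q in [(549,84),(579,104),(665,84),(630,50)]: 
    P=p2w("side",*s(*q),180)[:2];print("carton top side",P,(P-cen)@xv,(P-cen)@yv)
for q in [(579,218),(640,188),(543,183)]:
    P=p2w("side",*s(*q),0)[:2];print("bot",P,(P-cen)@xv,(P-cen)@yv)
posts=[(115,168),(226,186),(265,288),(189,377),(75,359),(40,253)]
P=np.array([p2w("top",*c(*q),72)[:2] for q in posts]);ax=P.mean(0);d=P-ax
print("axis",ax,np.hypot(*d.T),np.degrees(np.arctan2(d[:,1],d[:,0])))
print("flask",p2w("top",*c(207,50),172),"toggle",p2w("top",*c(312,146),15),"pl",p2w("top",*c(470,90),5),p2w("top",*c(336,70),5))
P=p2w("top",*c(221,400),2)[:2]-ax;print("ptr",P,np.degrees(np.arctan2(P[1],P[0])))
P=p2w("top",*c(43,318),40)[:2]-ax;print("mark",P,np.degrees(np.arctan2(P[1],P[0])))
im=cv2.imread("pics/top0.png").astype(int);m=((im.min(2)>165)).astype(np.uint8)
for k,ct in enumerate(cv2.findContours(m,0,2)[0]):
    if 80<cv2.contourArea(ct)<900:
        b=cv2.boxPoints(cv2.minAreaRect(ct));print("blob",b.mean(0),[p2w("top",*q,40)[:2].tolist() for q in b])
E
```

```text
plate [array([ 719.7, -201.9]), array([513.2, -86.8]), array([ 370.1, -348.1]), array([ 576.1, -462.4])]
cen [ 544.775 -274.8  ] yaw -28.786340259746915 [np.float64(297.91827738492316), np.float64(236.4112095481092)]
carton top [ 421.9 -217.8] in scale -135.1383432094007 -9.213784218127813
carton top [ 370.4 -313.2] in scale -134.33468248971735 -117.62395039016002
carton top [ 363.5 -185.8] in scale -201.73079107944451 -9.290508891416422
carton top [ 296.7 -264.8] in scale -222.23371321941073 -110.69499687751339
carton top side [ 421.2 -201. ] -143.8417899375176 5.173015810051872
carton top side [ 375.6 -183.8] -192.089180307718 -1.7109744910375042
carton top side [ 302.4 -266.7] -216.32317560873028 -109.61539271267714
carton top side [ 362.9 -309.5] -142.68955935251938 -117.99277637543686
bot [ 357.1 -187.9] -206.32864477677163 -14.212880411118583
bot [ 310.  -277.5] -204.46168892416173 -115.42100496564439
bot [ 424.1 -224.9] -129.79124821915357 -14.376978497377273
axis [502.88333333 311.45      ] [139.68651609 138.24681833 139.52874057 139.20621195 139.31387623
 138.51037065] [  19.07485696  -41.13849005 -100.81599243 -161.20495069  139.02622075
   78.75226322]
flask [744.8 230.1 172. ] toggle [674.  116.3  15. ] pl [746.7 -90.7   5. ] [780.3  83.1   5. ]
ptr [-150.78333333  -74.45      ] -153.72192054162124
mark [-47.18333333 138.55      ] 108.80632425982381
blob [309.5 213.5] [[475.6, 66.1], [474.3, 30.2], [417.9, 32.1], [419.1, 67.8]]
blob [437.06473 209.15884] [[426.7, -306.5], [502.7, -403.5], [466.5, -429.7], [391.2, -332.9]]
blob [366.6 174.3] [[542.0, -104.9], [623.2, -149.2], [603.3, -184.1], [522.4, -139.5]]
blob [411.2934  164.55519] [[630.3, -229.9], [676.0, -291.2], [571.8, -359.8], [527.3, -298.8]]
blob [571.4425  130.44658] [[716.7, -795.2], [717.2, -900.7], [688.0, -897.4], [687.5, -792.3]]
```

```bash
cat >> h.py <<'E'
cen=np.array([544.8,-274.8]);xv=np.array([.8764,-.4816]);yv=np.array([.4816,.8764])
def S(xs,ys): return cen+xs*xv+ys*yv
E
python3 - <<'E'
from h import *
print(S(-252,-64),rows(*S(-252,-64),240,61.2))
E
```

```text
[ 293.1248 -209.5264] (array([-178.,  311.,   -9.]), np.float64(53.6))
```

{"fn": "drive_tool", "kwargs": {
  "targets": [
    [0,-178,311,-20,54],
    [0,-178,311,-20,54],
    [0,-178,311,-20,54],
    [0,-178,311,-20,54],
    [0,-178,311,-20,54],
    [0,-178,311,-20,54],
    [0,-178,311,-20,54],
    [0,-178,311,-20,54],
    [0,-178,311,-20,54],
    [0,-178,311,-20,54],
    [0,-178,311,-20,54],
    [0,-178,311,-20,54]
  ]
}}

```text
clock: 1.3
position: [293.1, -211.2, 251.0]
ee_rot: [0.253, 0.967, -0.0, -0.0]
contact_force: [-0.4, 0.1, -0.1]
gripper_width: 43.0
grasp_force: 0.0
```

```bash
python3 - <<'E'
from h import *
s=arm.read_state();print(s["clock"],s["position"],s["joints"].round(2),s["gripper_width"])
print(rows(*S(-252,-64),150,61.2),rows(*S(-100,-64),150,61.2))
snap("top","top1");snap("side","side1")
E
```

```text
1.3 [ 293.11700497 -211.15817728  251.00551374] [-0.17 -0.11 -0.53  0.   -1.15 -1.92] 43.01591816445391
(array([  1.,   1., 101.]), np.float64(-0.5)) (array([-151.,    3.,  101.]), np.float64(-0.5))
```

View pics/side1.png

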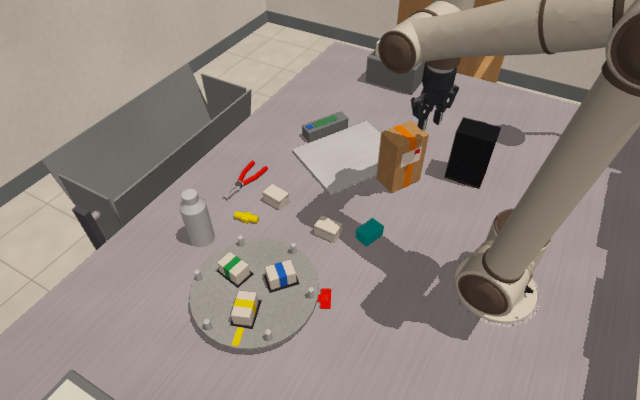

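Side view: the gripper is behind the carton (403,157). A black look-alike carton stands at (472,152), so I'll check its clearance. No third white box is visible so far.

```bash
python3 - <<'E'
from h import *
for q in [(447,177),(484,186),(455,121),(498,130)]: print(p2w("side",*q,0),p2w("side",*q,180))
E
```

```text
[ 231.9 -329.2    0. ] [ 199.5 -127.4  180. ]
[ 120.3 -345.2    0. ] [ 108.6 -140.5  180. ]
[ 302.1 -624.1    0. ] [ 256.6 -367.7  180. ]
[ 155.1 -645.5    0. ] [ 136.9 -385.1  180. ]
```

View pics/top1.png

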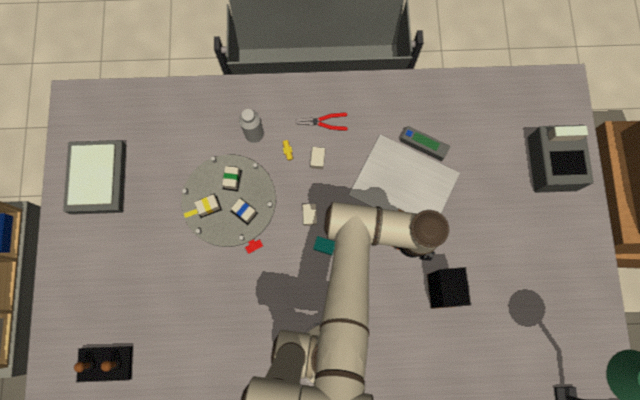

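{"fn": "drive_tool", "kwargs": {
  "targets": [
    [0,0,1,50,0],
    [0,0,1,100,0],
    [0,0,1,101,0],
    [0,-10,1,101,0],
    [0,-20,1,101,0],
    [0,-28,1,101,0],
    [0,-36,1,101,0],
    [0,-44,1,101,0],
    [0,-52,1,101,0],
    [0,-60,1,101,0],
    [0,-60,1,101,0]
  ]
}}

```text
clock: 2.5
position: [347.6, -239.3, 150.4]
ee_rot: [0.252, 0.968, -0.0, 0.001]
contact_force: [-1.1, 0.4, 0.5]
gripper_width: 42.5
grasp_force: 1.1
```

```bash
python3 - <<'E'
from h import *
im=snap("side","side2")
cv2.imwrite("pics/side2c.png",cv2.resize(im[60:260,280:520],(720,600)))
s=arm.read_state();print((s["position"][:2]-cen)@xv,(s["position"][:2]-cen)@yv)
E
```

```text
-190.99760002086552 -63.98054970193667
```

View pics/side2c.png

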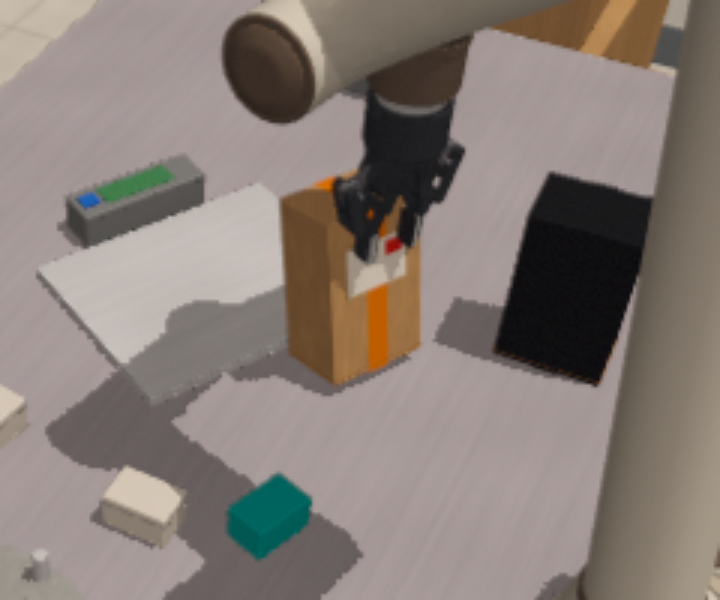

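The crop shows the fingers on the carton's front near its top, at about (380,235), with the carton starting to tilt against the edge. I'll keep pushing.

{"fn": "drive_tool", "kwargs": {
  "targets": [
    [0,-8,0,0,0],
    [0,-16,0,0,0],
    [0,-24,0,0,0],
    [0,-32,0,0,0],
    [0,-40,0,0,0],
    [0,-48,0,0,0],
    [0,-56,0,0,0],
    [0,-64,0,0,0],
    [0,-72,0,0,0],
    [0,-78,0,0,0],
    [0,-78,0,0,0],
    [0,-78,0,0,0]
  ]
}}

```text
clock: 3.75
position: [414.1, -276.7, 150.1]
ee_rot: [0.252, 0.968, 0.0, -0.0]
contact_force: [1.1, -0.6, -0.2]
gripper_width: 42.8
grasp_force: 0.0
```

{"fn": "drive_tool", "kwargs": {
  "targets": [
    [0,0,0,0,0],
    [0,0,0,0,0],
    [0,0,0,0,0],
    [0,0,0,-30,0],
    [0,0,0,-70,0],
    [0,0,0,-110,0],
    [0,0,0,-110,0]
  ]
}}

```text
clock: 4.45
position: [417.1, -278.3, 266.7]
ee_rot: [0.252, 0.968, -0.001, 0.006]
contact_force: [1.0, -0.2, -0.3]
gripper_width: 42.8
grasp_force: 0.0
```

```bash
python3 - <<'E'
from h import *
im=snap("side","side3")
cv2.imwrite("pics/side3c.png",cv2.resize(im[60:260,200:520],(800,500)))
s=arm.read_state();print(s["position"],(s["position"][:2]-cen)@xv,s["contact_force"])
E
```

```text
[ 415.57743624 -277.28731229  263.44681237] -112.05276528011309 [ 0.1302368   0.59003762 -0.33619055]
```

View pics/side3c.png

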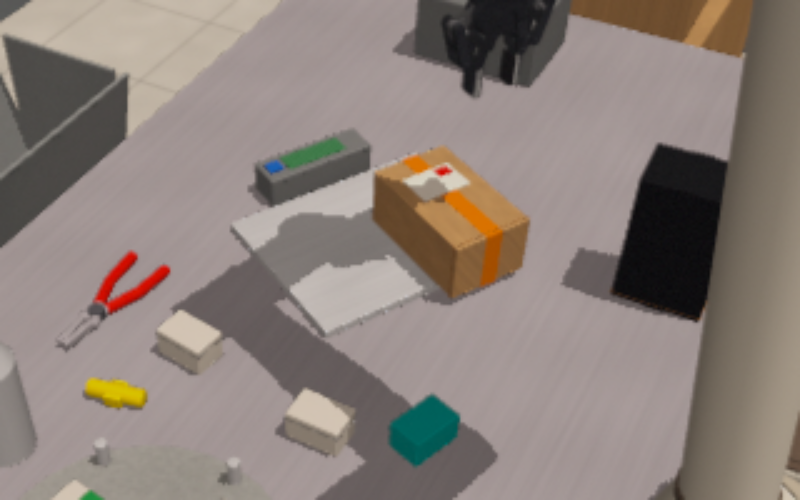

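The carton is lying on its back on the plate with the label up. On to the turntable.

```bash
cat >> h.py <<'E'
ax=np.array([502.9,311.45])
def arc(a,r=140): a=np.radians(a);return ax+r*np.array([np.cos(a),np.sin(a)])
E
python3 - <<'E'
from h import *
s=lambda u,v:(200+u/2.5,60+v/2.5)
for q,z in [((373,175),92),((446,148),92),((528,215),92),((453,243),92),((453,297),12)]:
    P=p2w("side",*s(*q),z)[:2];print((P-cen)@xv,(P-cen)@yv)
print(rows(*arc(180),200,61.2),rows(*arc(180),50,61.2))
E
```

```text
14.968800000000034 -3.983559999999968
11.81684000000005 -116.39739999999995
-151.45059999999998 -118.71187999999995
-144.69447999999997 -10.36503999999996
-155.09115999999995 -11.171719999999977
(array([334., 488.,  62.]), np.float64(-0.4)) (array([335., 488., 212.]), np.float64(-0.4))
```

The carton overhangs the front edge by about 30 mm, so I'll nudge it fully onto the plate first.

```bash
python3 - <<'E'
from h import *
for t in [(-195,-64,200),(-195,-64,45),(-165,-64,45),(-133,-64,45)]: print(t,rows(*S(*t[:2]),t[2],61.2))
E
```

```text
(-195, -64, 200) (array([83., -0., 63.]), np.float64(-0.4))
(-195, -64, 45) (array([ 85.,  -0., 218.]), np.float64(-0.4))
(-165, -64, 45) (array([ 55.,  -0., 218.]), np.float64(-0.4))
(-133, -64, 45) (array([ 23.,  -0., 218.]), np.float64(-0.4))
```

{"fn": "drive_tool", "kwargs": {
  "targets": [
    [0,50,0,0,0],
    [0,85,0,30,0],
    [0,85,0,80,0],
    [0,85,0,130,0],
    [0,85,0,180,0],
    [0,85,0,218,0],
    [0,75,0,218,0],
    [0,65,0,218,0],
    [0,59,0,218,0],
    [0,53,0,218,0],
    [0,48,0,218,0],
    [0,48,0,218,0]
  ]
}}

```text
clock: 5.7
position: [373.5, -253.9, 43.2]
ee_rot: [0.252, 0.968, -0.0, 0.001]
contact_force: [1.3, 0.6, 0.2]
gripper_width: 42.8
grasp_force: 0.0
```

{"fn": "drive_tool", "kwargs": {
  "targets": [
    [0,-5,0,0,0],
    [0,-10,0,0,0],
    [0,-15,0,0,0],
    [0,-20,0,0,0],
    [0,-23,0,0,0],
    [0,-23,0,0,0]
  ]
}}

```text
clock: 6.3
position: [393.5, -265.1, 42.3]
ee_rot: [0.252, 0.968, -0.0, 0.001]
contact_force: [-1.0, 0.3, -0.1]
gripper_width: 42.8
grasp_force: 0.0
```

{"fn": "drive_tool", "kwargs": {
  "targets": [
    [0,20,0,0,0],
    [0,30,0,-40,0],
    [0,30,0,-90,0],
    [0,30,0,-140,0],
    [1,30,0,-160,0],
    [1,30,0,-160,0]
  ]
}}

```text
clock: 6.9
position: [369.4, -251.0, 206.6]
ee_rot: [0.252, 0.968, -0.0, 0.006]
contact_force: [-1.0, 0.5, -0.4]
gripper_width: 14.2
grasp_force: 0.0
```

```bash
python3 - <<'E'
from h import *
s=arm.read_state();print(s["position"],(s["position"][:2]-cen)@xv,s["joints"].round(2))
print(rows(*arc(180),200,61.2))
im=snap("side","side4")
cv2.imwrite("pics/side4c.png",cv2.resize(im[60:260,200:520],(800,500)))
E
```

```text
[ 369.36059443 -251.00458044  206.61457382] -165.21496910328833 [-0.23  0.09 -0.45  0.   -1.01 -1.85]
(array([280., 488.,   4.]), np.float64(-0.4))
```

View pics/side4c.png

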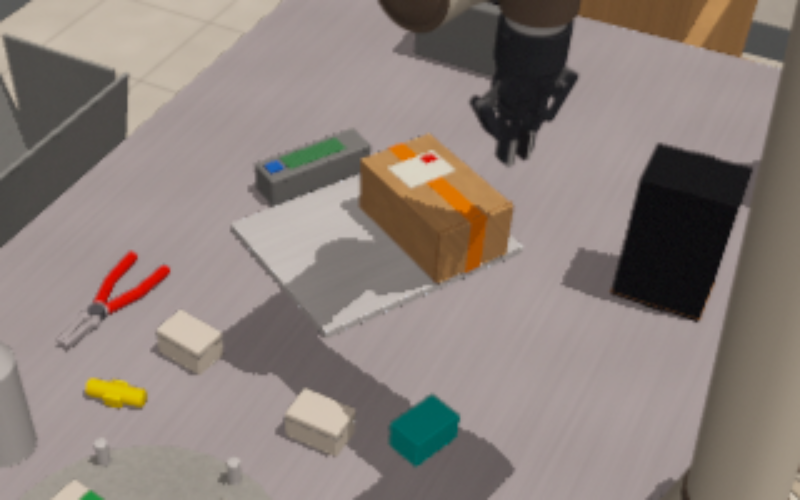

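The carton now sits fully on the plate. Next, the turntable.

{"fn": "drive_tool", "kwargs": {
  "targets": [
    [1,280,488,0,0],
    [1,280,488,0,0],
    [1,280,488,0,0],
    [1,280,488,0,0],
    [1,280,488,0,0],
    [1,280,488,0,0],
    [1,280,488,0,0],
    [1,280,488,0,0],
    [1,280,488,0,0],
    [1,280,488,0,0],
    [1,280,488,0,0],
    [1,280,488,0,0]
  ]
}}

```text
clock: 8.15
position: [366.4, 312.8, 200.2]
ee_rot: [0.245, 0.97, 0.001, -0.006]
contact_force: [-0.2, -0.4, -1.2]
gripper_width: -0.0
grasp_force: 0.0
```

```bash
python3 - <<'E'
from h import *
s=arm.read_state();print(s["position"],s["joints"].round(2))
print(rows(*arc(180),52,61.2))
for a in range(183,296,7): print(a,rows(*arc(a),52,61.2)[0])
E
```

```text
[366.36853171 312.80927409 200.23938144] [ 1.04  0.17 -0.37 -0.01 -1.03 -3.1 ]
(array([  1.,  -3., 148.]), np.float64(0.4))
183 [ -3.  -9. 148.]
190 [-13. -23. 148.]
197 [-24. -36. 148.]
204 [-37. -47. 148.]
211 [-51. -57. 148.]
218 [-66. -65. 148.]
225 [-82. -70. 147.]
232 [-99. -74. 147.]
239 [-116.  -76.  147.]
246 [-133.  -76.  147.]
253 [-150.  -73.  147.]
260 [-167.  -69.  146.]
267 [-182.  -63.  146.]
274 [-197.  -54.  146.]
281 [-211.  -44.  146.]
288 [-224.  -33.  146.]
295 [-235.  -20.  146.]
```

{"fn": "drive_tool", "kwargs": {
  "targets": [
    [1,0,0,0,-90],
    [1,0,0,0,-90],
    [1,0,0,0,-90],
    [1,0,0,0,-90],
    [1,0,0,0,-90],
    [1,0,0,0,-90],
    [1,0,0,0,-90],
    [1,0,0,0,-90],
    [1,0,0,0,-90],
    [1,0,0,0,-90],
    [1,0,0,0,-90],
    [1,0,0,0,-90]
  ]
}}

```text
clock: 9.35
position: [366.1, 307.9, 200.7]
ee_rot: [-0.51, 0.86, 0.005, -0.004]
contact_force: [0.5, 0.5, 0.3]
gripper_width: 0.1
grasp_force: 0.0
```

{"fn": "drive_tool", "kwargs": {
  "targets": [
    [1,0,0,0,-90],
    [1,0,0,0,-90],
    [1,0,0,0,-90],
    [1,0,0,0,-90],
    [1,0,0,0,-90],
    [1,0,0,0,-90],
    [1,0,0,0,-90],
    [1,0,0,0,-90],
    [1,0,0,0,-90],
    [1,0,0,0,-90],
    [1,0,0,0,-90],
    [1,0,0,0,-90]
  ]
}}

```text
clock: 10.55
position: [366.2, 308.2, 201.3]
ee_rot: [0.969, -0.248, -0.006, -0.001]
contact_force: [0.2, 0.8, -0.2]
gripper_width: -0.3
grasp_force: 0.0
```

```bash
python3 - <<'E'
from h import *
s=arm.read_state();print(s["position"],s["joints"].round(2))
print(rows(*arc(180),52,61.2))
for a in range(183,296,7): print(a,rows(*arc(a),52,61.2)[0])
E
```

```text
[366.1987987  308.24872384 201.29795816] [ 1.03  0.16 -0.38 -0.01 -1.03  0.04]
(array([ -3.,  -1., 149.]), np.float64(0.0))
183 [  1.   5. 149.]
190 [ 11.  19. 149.]
197 [ 22.  32. 149.]
204 [ 35.  43. 149.]
211 [ 50.  52. 149.]
218 [ 65.  60. 149.]
225 [ 81.  66. 148.]
232 [ 98.  69. 148.]
239 [115.  71. 148.]
246 [132.  71. 148.]
253 [149.  68. 148.]
260 [165.  64. 147.]
267 [181.  57. 147.]
274 [196.  49. 147.]
281 [210.  39. 147.]
288 [222.  27. 147.]
295 [233.  14. 147.]
```

{"fn": "drive_tool", "kwargs": {
  "targets": [
    [1,-3,-1,50,0],
    [1,-3,-1,100,0],
    [1,-3,-1,149,0],
    [1,-3,-1,149,0],
    [1,1,5,149,0],
    [1,6,12,149,0],
    [1,11,19,149,0],
    [1,17,26,149,0],
    [1,22,32,149,0],
    [1,28,38,149,0],
    [1,35,43,149,0],
    [1,42,48,149,0]
  ]
}}

```text
clock: 11.75
position: [378.8, 246.5, 52.7]
ee_rot: [0.969, -0.247, -0.006, -0.002]
contact_force: [0.4, 0.7, 0.0]
gripper_width: 0.0
grasp_force: 0.4
```

{"fn": "drive_tool", "kwargs": {
  "targets": [
    [1,8,4,0,0],
    [1,15,8,0,0],
    [1,23,12,0,0],
    [1,31,16,0,0],
    [1,39,18,0,0],
    [1,47,20,0,0],
    [1,56,21,0,0],
    [1,64,22,0,0],
    [1,73,23,0,0],
    [1,81,23,0,0],
    [1,90,23,0,0],
    [1,90,23,0,0]
  ]
}}

```text
clock: 12.95
position: [447.6, 183.6, 51.5]
ee_rot: [0.969, -0.248, -0.006, -0.002]
contact_force: [-0.0, -0.5, -0.0]
gripper_width: -0.3
grasp_force: 0.0
```

```bash
python3 - <<'E'
from h import *
s=arm.read_state();d=s["position"][:2]-ax;print(s["position"],np.hypot(*d),np.degrees(np.arctan2(d[1],d[0]))%360)
for a in range(246,296,4): print(a,rows(*arc(a),52,61.2)[0])
im=snap("top","top5")
cv2.imwrite("pics/top5c.png",cv2.resize(im[130:270,160:340],(772,600),interpolation=cv2.INTER_CUBIC))
E
```

```text
[447.6081351  183.60525172  51.49312833] 139.2891596137156 246.61189086181804
246 [-1.  1. -0.]
250 [ 8. -0. -1.]
254 [18. -2. -1.]
258 [27. -5. -1.]
262 [37. -8. -1.]
266 [ 46. -12.  -1.]
270 [ 54. -16.  -1.]
274 [ 63. -21.  -1.]
278 [ 71. -26.  -1.]
282 [ 78. -33.  -1.]
286 [ 86. -39.  -1.]
290 [ 92. -46.  -2.]
294 [ 98. -54.  -2.]
```

View pics/top5c.png

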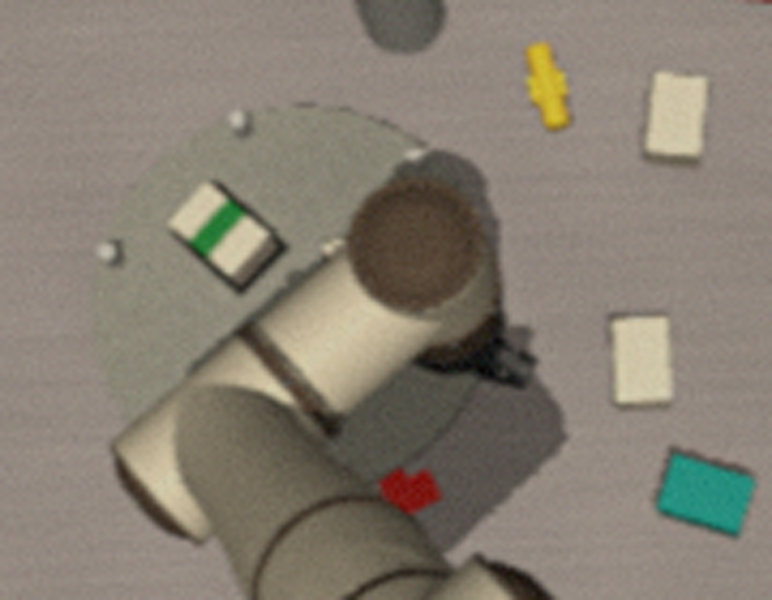

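The green box is at crop (228,235) and the posts at (238,122) and (109,250), so the disc has followed. I'll go on to about 284° and then measure the posts.

{"fn": "drive_tool", "kwargs": {
  "targets": [
    [1,8,0,0,0],
    [1,18,-2,0,0],
    [1,27,-5,0,0],
    [1,37,-8,0,0],
    [1,46,-12,0,0],
    [1,54,-16,0,0],
    [1,63,-21,0,0],
    [1,71,-26,0,0],
    [1,76,-31,0,0],
    [1,80,-35,0,0],
    [1,80,-35,0,0]
  ]
}}

```text
clock: 14.1
position: [534.5, 176.7, 50.6]
ee_rot: [0.969, -0.247, -0.005, -0.002]
contact_force: [0.4, 0.0, 0.4]
gripper_width: -0.1
grasp_force: 0.0
```

```bash
python3 - <<'E'
from h import *
s=arm.read_state();d=s["position"][:2]-ax;print(s["position"],np.hypot(*d),np.degrees(np.arctan2(d[1],d[0]))%360)
c=lambda u,v:(160+u/4.287,130+v/4.287)
for q in[(238,120),(109,248)]:
    e=p2w("top",*c(*q),72)[:2]-ax;print("before",np.degrees(np.arctan2(e[1],e[0])))
im=snap("side","side6")
cv2.imwrite("pics/side6c.png",cv2.resize(im[180:370,160:400],(758,600),interpolation=cv2.INTER_CUBIC))
E
```

```text
[534.4935192  176.65292812  50.62479613] 138.4499947355122 283.1907942317505
before 16.23209949937281
before 75.18227264376779
```

View pics/side6c.png

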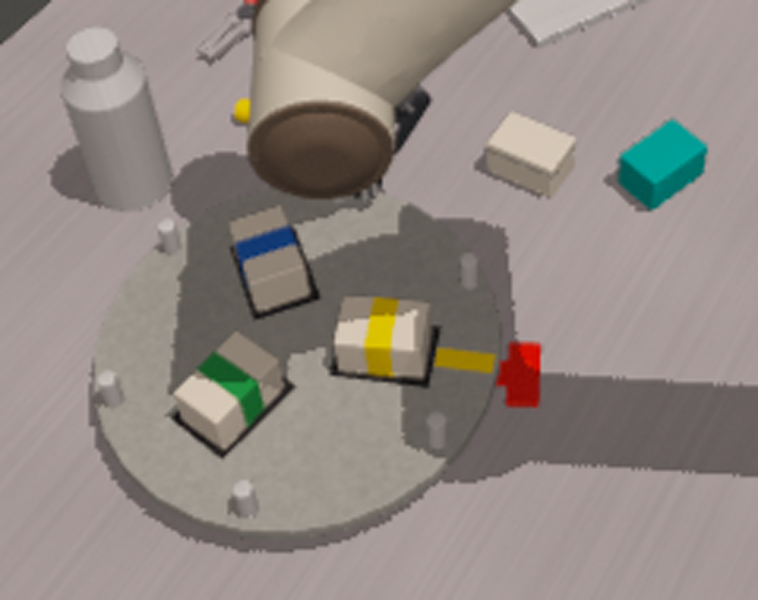

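The yellow mark at crop (465,360) nearly meets the red pointer at (520,375). I'll compute the angle and the yellow box pose.

```bash
python3 - <<'E'
from h import *
k=758/240;c=lambda u,v:(160+u/k,180+v*190/600)
def ang(u,v,z):
    P=p2w("side",*c(u,v),z)[:2];e=P-ax;return P,np.hypot(*e),np.degrees(np.arctan2(e[1],e[0]))%360
print("mark",ang(465,360,40));print("ptr",ang(525,374,2))
for q in[(469,260),(437,419),(243,487),(106,376),(168,225)]: print("post",ang(*q,72))
# yellow box bottom corners / top corners
for q,z in [((333,347),80),((420,352),80),((344,297),80),((432,303),80),((340,374),40),((425,380),40)]: print("y",ang(*q,z)[0])
E
```

```text
mark (array([382.1, 268.7]), np.float64(128.1413379827134), np.float64(199.48839929011032))
ptr (array([348.2, 236.7]), np.float64(171.81284148747437), np.float64(205.78952115481593))
post (array([414. , 207.4]), np.float64(136.85617450447748), np.float64(229.4895248224449))
post (array([363.5, 336.6]), np.float64(141.65056477120024), np.float64(169.77293710784252))
post (array([451.4, 445.4]), np.float64(143.5090676577616), np.float64(111.03034493251661))
post (array([590.6, 424.2]), np.float64(142.84205438175414), np.float64(52.12325735281622))
post (array([638.7, 294.4]), np.float64(136.8661481155951), np.float64(352.84382912273736))
y [457.5 327.4]
y [400. 300.]
y [475.1 287.2]
y [414.8 259.6]
y [457.5 325. ]
y [399.3 298.1]
```

{"fn": "drive_tool", "kwargs": {
  "targets": [
    [1,4,-3,0,0],
    [1,8,-7,0,0],
    [1,11,-11,0,0],
    [1,11,-11,0,0],
    [1,11,-11,0,0],
    [1,2,0,0,0],
    [1,0,2,-40,0],
    [1,0,2,-90,0],
    [1,0,2,-140,0],
    [1,0,2,-150,0]
  ]
}}

```text
clock: 15.15
position: [537.4, 175.0, 207.9]
ee_rot: [0.969, -0.247, -0.0, -0.006]
contact_force: [-0.1, -0.0, 0.5]
gripper_width: -0.4
grasp_force: 0.0
```

```bash
python3 - <<'E'
from h import *
# go aside: toward yellow box front, look next with yellow box grasp yaw
s=arm.read_state();print(s["position"],s["joints"].round(2))
im=snap("side","side7")
h=cv2.cvtColor(im,cv2.COLOR_BGR2HSV)
m=cv2.inRange(h,(22,120,70),(35,255,255))
n,l,st,ce=cv2.connectedComponentsWithStats(m)
for i in range(1,n):
    if st[i,4]>20: print(st[i],ce[i])
cv2.imwrite("pics/side7c.png",cv2.resize(im[180:370,160:400],(758,600),interpolation=cv2.INTER_CUBIC))
E
```

```text
[537.4112471  175.04757998 207.94340106] [ 0.6   0.3  -0.18 -0.01 -1.09  0.48]
[234 211  25  12 210] [245.9047619  216.65714286]
[277 272   9  25 204] [280.86764706 283.75980392]
[298 286  19   6 112] [307.16071429 288.49107143]
```

View pics/side7c.png

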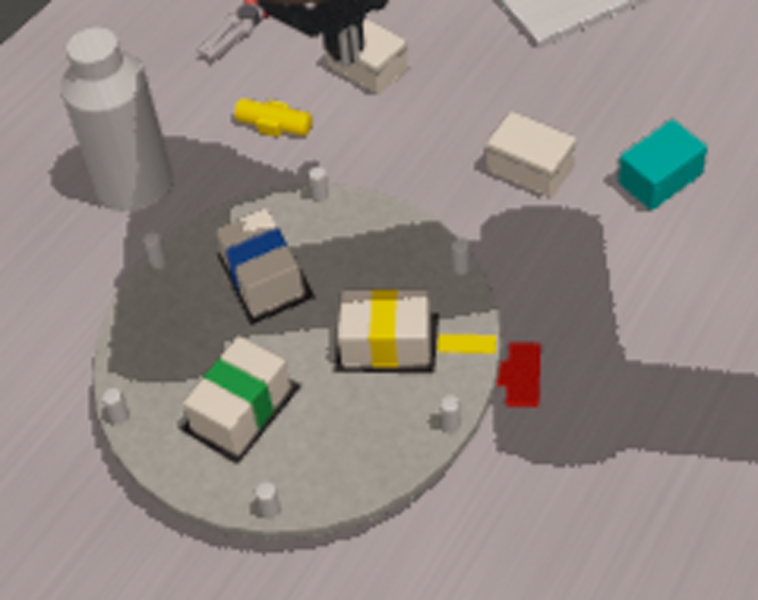

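The mark at crop (467,344) points at the red pointer (522,374), with the yellow box at (384,330). I'll work out the grasp.

```bash
python3 - <<'E'
from h import *
k=758/240;c=lambda u,v:(160+u/k,180+v*190/600)
P=p2w("side",307.2,288.5,40)[:2];e=P-ax;print("mark",P,np.degrees(np.arctan2(e[1],e[0]))%360)
pd=np.radians(206);e2=np.array([-np.sin(pd),np.cos(pd)]);print("sideways",e@e2)
Q=[p2w("side",*c(*q),80)[:2] for q in [(345,291),(430,292),(431,330),(338,333)]]
Q+=[p2w("side",*c(*q),40)[:2] for q in [(340,366),(431,366)]]
print(Q,"centre",np.mean(Q[:4],0),"yaw long",[np.degrees(np.arctan2(*(b-a)[::-1])) for a,b in((Q[0],Q[1]),(Q[3],Q[2]),(Q[4],Q[5]))],"nominal",ax+68*e/np.hypot(*e))
E
```

```text
mark [390.  255.6] 206.3209378470964
sideways 0.7055450133216331
[array([477.5, 282.4]), array([421.3, 251.9]), array([403. , 280.1]), array([461.1, 315.7]), array([461.4, 319.2]), array([401.7, 285.7])] centre [440.725 282.525] yaw long [np.float64(-151.51111132629634), np.float64(-148.50267121571812), np.float64(-150.7015163599687)] nominal [441.94993692 281.29888376]
```

```bash
python3 - <<'E'
from h import *
print(rows(441.5,282,150,118),rows(441.5,282,46,118))
E
```

```text
(array([-135.,  -48.,   58.]), np.float64(-56.6)) (array([-134.,  -47.,  162.]), np.float64(-56.6))
```

{"fn": "drive_tool", "kwargs": {
  "targets": [
    [-1,-135,-48,30,-57],
    [-1,-135,-48,30,-57],
    [-1,-135,-48,30,-57],
    [-1,-135,-48,58,-57],
    [-1,-135,-48,58,-57],
    [-1,-135,-48,58,-57],
    [-1,-135,-48,58,-57],
    [-1,-135,-48,58,-57],
    [-1,-135,-48,58,-57]
  ]
}}

```text
clock: 16.1
position: [437.7, 280.5, 143.4]
ee_rot: [0.97, 0.244, -0.005, -0.004]
contact_force: [-0.3, -0.0, 0.5]
gripper_width: 85.3
grasp_force: 0.0
```

```bash
python3 - <<'E'
from h import *
s=arm.read_state();print(s["joints"].round(2));print(rows(441.5,282,46,118))
E
```

```text
[ 0.88  0.3  -0.36 -0.01 -0.92  1.2 ]
(array([ 5.,  1., 97.]), np.float64(0.2))
```

{"fn": "drive_tool", "kwargs": {
  "targets": [
    [-1,4,1,40,0],
    [-1,4,1,75,0],
    [-1,4,1,97,0],
    [-1,4,1,97,0],
    [1,4,1,97,0],
    [1,4,1,97,0],
    [1,4,1,97,0],
    [1,4,1,97,0],
    [1,4,1,97,0],
    [1,4,1,97,0]
  ]
}}

```text
clock: 17.1
position: [442.1, 283.6, 49.1]
ee_rot: [0.969, 0.245, -0.002, -0.005]
contact_force: [-0.8, 0.0, 7.4]
gripper_width: 43.0
grasp_force: 61.5
```

{"fn": "drive_tool", "kwargs": {
  "targets": [
    [1,0,0,0,0],
    [1,0,0,-20,0],
    [1,0,0,-50,0],
    [1,0,0,-90,0],
    [1,0,0,-130,0],
    [1,0,0,-150,0],
    [1,0,0,-150,0]
  ]
}}

```text
clock: 17.8
position: [443.9, 282.8, 200.9]
ee_rot: [0.97, 0.245, -0.001, -0.006]
contact_force: [0.3, 0.7, -0.8]
gripper_width: 43.2
grasp_force: 61.1
```

```bash
python3 - <<'E'
from h import *
s=arm.read_state();print(s["joints"].round(2));print(S(60,110),rows(*S(60,110),200,151.2))
E
```

```text
[ 0.87  0.24 -0.28 -0.01 -1.05  1.2 ]
[ 650.36  -207.292] (array([-51., 529.,  -6.]), np.float64(-32.8))
```

{"fn": "drive_tool", "kwargs": {
  "targets": [
    [1,-51,529,-6,-33],
    [1,-51,529,-6,-33],
    [1,-51,529,-6,-33],
    [1,-51,529,-6,-33],
    [1,-51,529,-6,-33],
    [1,-51,529,-6,-33],
    [1,-51,529,-6,-33],
    [1,-51,529,-6,-33],
    [1,-51,529,-6,-33],
    [1,-51,529,-6,-33],
    [1,-51,529,-6,-33],
    [1,-51,529,-6,-33]
  ]
}}

```text
clock: 19.0
position: [649.0, -213.2, 194.3]
ee_rot: [0.862, 0.507, -0.004, -0.006]
contact_force: [-0.5, 0.2, -2.4]
gripper_width: 42.8
grasp_force: 61.5
```

```bash
python3 - <<'E'
from h import *
s=arm.read_state();print(s["joints"].round(2),s["gripper_width"]);print(rows(*S(60,110),23,151.2))
E
```

```text
[-0.08  0.52  0.13 -0.01 -1.2   2.72] 42.7806629409985
(array([  6.,   1., 171.]), np.float64(-0.2))
```

{"fn": "drive_tool", "kwargs": {
  "targets": [
    [1,5,1,50,0],
    [1,5,1,100,0],
    [1,5,1,140,0],
    [1,5,1,160,0],
    [1,5,1,171,0],
    [1,5,1,171,0],
    [1,5,1,171,0]
  ]
}}

```text
clock: 19.7
position: [651.3, -203.1, 28.0]
ee_rot: [0.86, 0.51, -0.002, -0.005]
contact_force: [0.8, -0.5, -0.2]
gripper_width: 43.1
grasp_force: 61.5
```

{"fn": "drive_tool", "kwargs": {
  "targets": [
    [-1,0,0,0,0],
    [-1,0,0,0,0],
    [-1,0,0,0,0],
    [-1,0,0,0,0],
    [-1,0,0,0,0],
    [-1,0,0,-40,0],
    [-1,0,0,-90,0],
    [-1,0,0,-140,0],
    [-1,0,0,-180,0],
    [-1,0,0,-180,0]
  ]
}}

```text
clock: 20.7
position: [655.8, -205.4, 215.9]
ee_rot: [0.86, 0.511, 0.003, 0.0]
contact_force: [-0.6, -0.2, 0.3]
gripper_width: 85.2
grasp_force: 0.0
```

```bash
python3 - <<'E'
from h import *
s=arm.read_state();print(s["position"],s["joints"].round(2))
im=snap("side","side8")
K=lambda im:0
hs=cv2.cvtColor(im,cv2.COLOR_BGR2HSV)
cv2.imwrite("pics/side8c.png",cv2.resize(im[90:340,170:490],(768,600),interpolation=cv2.INTER_CUBIC))
E
```

```text
[ 655.84074941 -205.37894084  215.86980127] [-0.07  0.5   0.15 -0.   -1.22  2.71]
```

View pics/side8c.png

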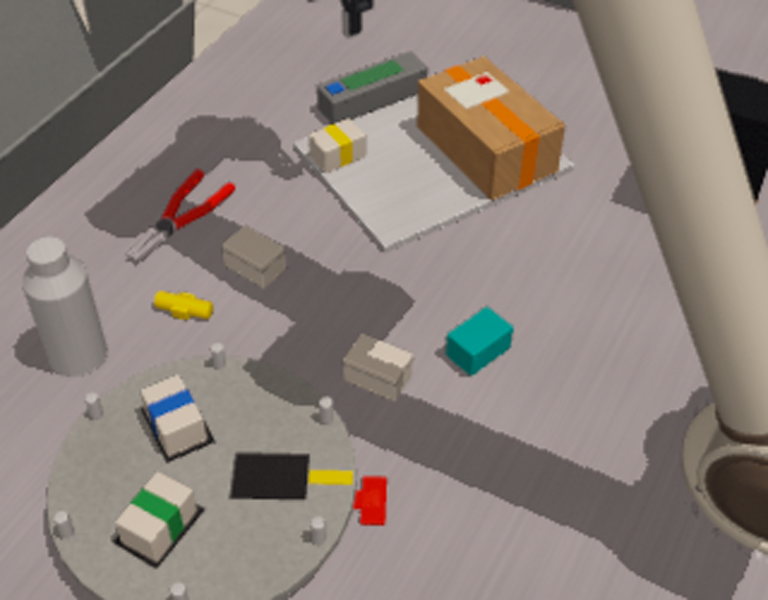

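The yellow box is on the plate at crop (338,145). The carton lies flat, the blue and green boxes are still on the disc, and the whites are at (254,255) and (378,365). I'll measure both from the two views.

```bash
python3 - <<'E'
from h import *
c=lambda u,v:(170+u/2.65,95+v/2.65);s=lambda u,v:(170+u/2.4,90+v/2.4)
def rep(n,Q):
    Q=np.array(Q);a=Q[2]-Q[1];b=Q[3]-Q[0];d=a+b;e=Q[1]-Q[0]+Q[2]*0
    print(n,"cen",Q.mean(0),"lens",np.hypot(*a),np.hypot(*e),"yaw12",np.degrees(np.arctan2(d[1],d[0])),"yaw01",np.degrees(np.arctan2(e[1],e[0])))
W=lambda n,f,q:[p2w(n,*f(*x),40)[:2] for x in q]
rep("w1top",W("top",c,[(378,136),(411,139),(406,190),(373,186)]))
rep("w2top",W("top",c,[(351,288),(386,288),(389,341),(356,343)]))
rep("w1side",W("side",s,[(222,249),(244,227),(287,254),(265,275)]))
rep("w2side",W("side",s,[(345,355),(368,335),(413,355),(389,377)]))
im=arm.get_image("top").astype(int)
m=(im.min(2)>165).astype(np.uint8);n,l,st,ce=cv2.connectedComponentsWithStats(m)
print([(st[i].tolist(),ce[i].round(1).tolist()) for i in range(1,n) if 60<st[i,4]<900])
print(rows(446,49,160,90))
E
```

```text
w1top cen [640.15  14.8 ] lens 67.47629213286692 41.94901667500682 yaw12 172.60923518797705 yaw01 -97.39607655971263
w2top cen [445.55  48.1 ] lens 66.51473520957593 43.22603382222338 yaw12 -177.63514643964507 yaw01 -91.98863785647407
w1side cen [631.6   26.95] lens 72.70247588631351 44.8402720776759 yaw12 170.07573150516606 yaw01 -92.42849961035532
w2side cen [422.4    95.175] lens 57.40705531552718 38.34383914007569 yaw12 177.94744583977354 yaw01 -102.04257514288498
[([370, 83, 24, 9, 109], [380.8, 87.1]), ([556, 126, 32, 10, 259], [571.4, 130.5]), ([365, 146, 80, 41, 837], [393.1, 164.2]), ([415, 176, 23, 22, 251], [425.6, 186.7]), ([430, 180, 24, 49, 188], [441.7, 203.4]), ([366, 191, 29, 23, 248], [380.8, 201.2]), ([263, 232, 43, 12, 274], [284.5, 238.0]), ([310, 234, 61, 12, 395], [339.4, 239.6]), ([276, 357, 30, 10, 86], [290.4, 362.6])]
(array([ 123., -302.,   52.]), np.float64(61.3))
```

White2 appears to have been knocked: it was near (445,48) and is now near (422,95). I'll fit silhouettes in both cameras for precise poses.

```bash
cat >> h.py <<'E'
from scipy.optimize import minimize
def hull(n,x,y,yaw,z0=0,d=(66,44,40),g=0):
    a=np.radians(yaw);c,s=np.cos(a),np.sin(a);P=[]
    for i in(-.5,.5):
        for j in(-.5,.5):
            for k in(0,1):
                u,v=i*(d[0]+g),j*(d[1]+g);P.append((x+c*u-s*v,y+s*u+c*v,z0+k*d[2]))
    return cv2.convexHull(np.array([w2p(n,p) for p in P],np.float32))
def fit(ims,x,y,yaw,z0=0,R=50):
    K={}
    for n,im in ims.items():
        u,v=w2p(n,(x,y,z0+20)).astype(int);u0,v0=u-R,v-R
        p=cv2.resize(im[max(v0,0):v0+2*R,max(u0,0):u0+2*R],None,fx=3,fy=3,interpolation=cv2.INTER_LINEAR).astype(float)
        q=(p[...,2]-p[...,0])/p.sum(2)*3;K[n]=(q,max(u0,0),max(v0,0))
    def mask(n,t,g):
        q,u0,v0=K[n];h=((hull(n,*t,z0,g=g)-[u0,v0]+.5)*3*16).astype(np.int32)
        return cv2.fillConvexPoly(np.zeros(q.shape,np.uint8),h,1,shift=4).astype(bool)
    def cost(t):
        c=0
        for n in K:
            a=mask(n,t,0);b=mask(n,t,24)&~a
            if a.sum()<9 or b.sum()<9: return 9
            c-=K[n][0][a].mean()-K[n][0][b].mean()
        return c
    best=None
    for dx in(-20,0,20):
        for dy in(-20,0,20):
            for dw in(-20,0,20):
                r=(cost((x+dx,y+dy,yaw+dw)),(x+dx,y+dy,yaw+dw))
                if best is None or r[0]<best[0]: best=r
    r=minimize(cost,best[1],method="Nelder-Mead",options=dict(initial_simplex=np.array(best[1])+[[0,0,0],[8,0,0],[0,8,0],[0,0,12]],xatol=.2,fatol=1e-5))
    return r.x.round(1),round(r.fun,3)
E
python3 - <<'E'
from h import *
s=cv2.imread("pics/side8.png");t0=cv2.imread("pics/top0.png");s0=cv2.imread("pics/side0.png")
print("w1 old",fit({"top":t0},640,15,173),fit({"side":s0},640,15,173),"now",fit({"side":s},640,15,173))
print("w2 old",fit({"top":t0},445,48,2),fit({"side":s0},445,48,2),"now",fit({"side":s},425,92,0))
t=snap("top","top8");print("top now",fit({"top":t},425,92,0),fit({"top":t},640,15,173))
E
```

```text
Traceback (most recent call last):
  File "h.py", line 54, in fit
    r=(cost((x+dx,y+dy,yaw+dw)),(x+dx,y+dy,yaw+dw))
       ~~~~^^^^^^^^^^^^^^^^^^^^
  File "h.py", line 46, in cost
    a=mask(n,t,0);b=mask(n,t,24)&~a
  File "h.py", line 41, in mask
    q,u0,v0=K[n];h=((hull(n,*t,z0,g=g)-[u0,v0]+.5)*3*16).astype(np.int32)
                     ~~~~^^^^^^^^^^^^^
  File "h.py", line 33, in hull
    return cv2.convexHull(np.array([w2p(n,p) for p in P],np.float32))
                                    ~~~^^^^^
  File "h.py", line 11, in w2p
    K,R,t,_=cam(n);q=K@(R@np.array(P,float)+t);return (q[:2]/q[2]).round(1)
            ~~~^^^
  File "h.py", line 4, in cam
    p=arm.camera_params(n);f=200/np.tan(np.radians(p["fov_y"])/2)
ValueError: time passes only in moves, steps and waits
```

```bash
sed -i 's/^def cam(n):/from functools import lru_cache\n@lru_cache(None)\ndef cam(n):/; s/return (q\[:2\]\/q\[2\]).round(1)/return q[:2]\/q[2]/' h.py
python3 - <<'E'
from h import *
s=cv2.imread("pics/side8.png");t0=cv2.imread("pics/top0.png");s0=cv2.imread("pics/side0.png")
print("w1 old",fit({"top":t0},640,15,173),fit({"side":s0},640,15,173),"now",fit({"side":s},640,15,173))
print("w2 old",fit({"top":t0},445,48,2),fit({"side":s0},445,48,2),"now",fit({"side":s},425,92,0))
t=snap("top","top8");print("top now",fit({"top":t},425,92,0),fit({"top":t},640,15,173))
E
```

```text
w1 old (array([642.5,  17.9, 171.5]), np.float64(-0.067)) (array([642. ,  18.7, 170.5]), np.float64(-0.08)) now (array([641.7,  17.9, 171.2]), np.float64(-0.093))
w2 old (array([448.7,  50.5,  -0.9]), np.float64(-0.061)) (array([411.1,  34.7, -16.9]), np.float64(-0.242)) now (array([424.9,  94.9,   1.3]), np.float64(-0.086))
top now (array([425.9,  79.3,  -2. ]), np.float64(-0.033)) (array([643.4,  17.4, 177.9]), np.float64(-0.055))
```

```bash
python3 - <<'E'
from h import *
print(arm.read_state()["joints"].round(2),rows(642,18,110,81),rows(642,18,10,81))
E
```

```text
[-0.07  0.51  0.14 -0.01 -1.22  2.71] (array([ 190., -114.,   98.]), np.float64(70.3)) (array([ 190., -113.,  198.]), np.float64(70.3))
```

{"fn": "drive_tool", "kwargs": {
  "targets": [
    [-1,190,-114,30,70],
    [-1,190,-114,50,70],
    [-1,190,-114,98,70],
    [-1,190,-114,98,70],
    [-1,190,-114,98,70],
    [-1,190,-114,98,70],
    [-1,190,-114,98,70],
    [-1,190,-114,98,70],
    [-1,190,-114,98,70],
    [-1,190,-114,98,70],
    [-1,190,-114,98,70],
    [-1,190,-114,98,70]
  ]
}}

```text
clock: 22.05
position: [642.3, 17.5, 110.3]
ee_rot: [0.997, -0.075, -0.006, -0.003]
contact_force: [0.7, -0.8, 0.2]
gripper_width: 85.6
grasp_force: 0.0
```

```bash
python3 - <<'E'
from h import *
s=cv2.imread("pics/side8.png")
print(rows(642,18,10,81))
i=snap("side","side9");t=snap("top","top9");print(fit({"side":i},425,92,0),fit({"top":t},425,92,0))
E
```

```text
(array([  1.,   0., 100.]), np.float64(0.4))
(array([425.7,  95.5,   2.5]), np.float64(-0.081)) (array([447.5,  70.1,  24.8]), np.float64(-0.015))
```

{"fn": "drive_tool", "kwargs": {
  "targets": [
    [-1,0,0,40,0],
    [-1,0,0,80,0],
    [-1,0,0,98,0],
    [-1,0,0,98,0],
    [1,0,0,98,0],
    [1,0,0,98,0],
    [1,0,0,98,0],
    [1,0,0,98,0],
    [1,0,0,98,0],
    [1,0,0,98,0]
  ]
}}

```text
clock: 23.15
position: [643.0, 18.7, 14.7]
ee_rot: [0.997, -0.075, -0.003, -0.003]
contact_force: [-0.8, 0.5, 6.6]
gripper_width: 42.4
grasp_force: 63.3
```

{"fn": "drive_tool", "kwargs": {
  "targets": [
    [1,0,0,-20,0],
    [1,0,0,-50,0],
    [1,0,0,-90,0],
    [1,0,0,-130,0],
    [1,0,0,-150,0],
    [1,0,0,-150,0]
  ]
}}

```text
clock: 23.75
position: [644.7, 17.7, 166.8]
ee_rot: [0.997, -0.075, -0.001, -0.004]
contact_force: [0.0, -0.3, -1.7]
gripper_width: 43.1
grasp_force: 62.6
```

```bash
python3 - <<'E'
from h import *
s=arm.read_state();print(s["joints"].round(2));print(S(60,38),rows(*S(-60,110),160,151.2))
E
```

```text
[ 0.27  0.47 -0.02 -0.01 -1.08  1.15]
[ 615.6848 -270.3928] (array([-73., 180.,   6.]), np.float64(-69.8))
```

{"fn": "drive_tool", "kwargs": {
  "targets": [
    [1,-73,180,0,-70],
    [1,-73,180,0,-70],
    [1,-73,180,0,-70],
    [1,-73,180,0,-70],
    [1,-73,180,0,-70],
    [1,-73,180,0,-70],
    [1,-73,180,0,-70],
    [1,-73,180,0,-70],
    [1,-73,180,0,-70],
    [1,-73,180,0,-70],
    [1,-73,180,0,-70],
    [1,-73,180,0,-70]
  ]
}}

```text
clock: 24.95
position: [543.6, -149.5, 162.2]
ee_rot: [0.86, 0.51, -0.003, -0.005]
contact_force: [0.0, 0.3, -1.0]
gripper_width: 42.8
grasp_force: 62.4
```

```bash
python3 - <<'E'
from h import *
s=arm.read_state();print(s["joints"].round(2),s["gripper_width"]);print(rows(*S(-60,110),29,151.2))
E
```

```text
[ 0.02  0.35 -0.23 -0.01 -1.    2.63] 42.79651477450803
(array([  1.,   3., 133.]), np.float64(0.1))
```

{"fn": "drive_tool", "kwargs": {
  "targets": [
    [1,1,3,40,0],
    [1,1,3,80,0],
    [1,1,3,115,0],
    [1,1,3,133,0],
    [1,1,3,133,0],
    [1,1,3,133,0]
  ]
}}

```text
clock: 25.55
position: [545.7, -149.3, 29.3]
ee_rot: [0.86, 0.51, -0.003, -0.005]
contact_force: [0.2, 0.0, -0.6]
gripper_width: 43.1
grasp_force: 64.6
```

{"fn": "drive_tool", "kwargs": {
  "targets": [
    [-1,0,0,0,0],
    [-1,0,0,0,0],
    [-1,0,0,0,0],
    [-1,0,0,0,0],
    [-1,0,0,0,0],
    [-1,0,0,-40,0],
    [-1,0,0,-90,0],
    [-1,0,0,-130,0],
    [-1,0,0,-130,0]
  ]
}}

```text
clock: 26.45
position: [550.8, -150.7, 166.5]
ee_rot: [0.86, 0.511, 0.003, -0.001]
contact_force: [0.2, 0.2, -0.8]
gripper_width: 85.5
grasp_force: 0.0
```

```bash
python3 - <<'E'
from h import *
i=snap("side","side10");t=snap("top","top10");f=fit({"side":i},425,95,0);print(f,fit({"top":t},425,95,0))
print("w1",fit({"side":i},*S(-60,110),61,z0=12));print(rows(f[0][0],f[0][1],110,f[0][2]+90),arm.read_state()["position"])
E
```

```text
(array([424.9,  94.7,   1.9]), np.float64(-0.09)) (array([426.9,  95.6,   1.1]), np.float64(-0.086))
w1 (array([ 546.1, -149.3,   61.5]), np.float64(-0.094))
(array([ 156., -224.,   53.]), np.float64(59.4)) [ 547.14042244 -150.02176771  160.70664678]
```

{"fn": "drive_tool", "kwargs": {
  "targets": [
    [-1,156,-224,30,59],
    [-1,156,-224,30,59],
    [-1,156,-224,30,59],
    [-1,156,-224,40,59],
    [-1,156,-224,53,59],
    [-1,156,-224,53,59],
    [-1,156,-224,53,59],
    [-1,156,-224,53,59],
    [-1,156,-224,53,59],
    [-1,156,-224,53,59],
    [-1,156,-224,53,59]
  ]
}}

```text
clock: 27.65
position: [424.4, 94.0, 108.9]
ee_rot: [1.0, 0.021, -0.005, -0.003]
contact_force: [-0.0, -0.3, 0.2]
gripper_width: 85.6
grasp_force: 0.0
```

```bash
python3 - <<'E'
from h import *
print(rows(426,95,12,91.5))
i=arm.get_image("side");print(fit({"side":i},425,95,0))
E
```

```text
(array([ 3., -0., 97.]), np.float64(0.9))
(array([424.9,  95.2,   2.7]), np.float64(-0.082))
```

{"fn": "drive_tool", "kwargs": {
  "targets": [
    [-1,1,0,40,0],
    [-1,1,0,80,0],
    [-1,1,0,97,0],
    [-1,1,0,97,0],
    [1,1,0,97,0],
    [1,1,0,97,0],
    [1,1,0,97,0],
    [1,1,0,97,0],
    [1,1,0,97,0],
    [1,1,0,97,0]
  ]
}}

```text
clock: 28.7
position: [425.6, 95.7, 13.8]
ee_rot: [1.0, 0.021, -0.003, -0.004]
contact_force: [-0.6, 0.4, 6.7]
gripper_width: 42.8
grasp_force: 61.5
```

{"fn": "drive_tool", "kwargs": {
  "targets": [
    [1,0,0,-20,0],
    [1,0,0,-50,0],
    [1,0,0,-90,0],
    [1,0,0,-130,0],
    [1,0,0,-150,0],
    [1,0,0,-150,0]
  ]
}}

```text
clock: 29.3
position: [427.8, 95.2, 166.0]
ee_rot: [1.0, 0.021, -0.001, -0.005]
contact_force: [-0.0, 0.1, -1.7]
gripper_width: 43.0
grasp_force: 61.3
```

```bash
python3 - <<'E'
from h import *
s=arm.read_state();print(s["joints"].round(2));print(rows(*S(-60,39),160,151.2))
E
```

```text
[ 0.58  0.13 -0.52 -0.01 -0.92  1.04]
(array([ 70., 310.,   2.]), np.float64(-58.8))
```

{"fn": "drive_tool", "kwargs": {
  "targets": [
    [1,70,310,0,-59],
    [1,70,310,0,-59],
    [1,70,310,0,-59],
    [1,70,310,0,-59],
    [1,70,310,0,-59],
    [1,70,310,0,-59],
    [1,70,310,0,-59],
    [1,70,310,0,-59],
    [1,70,310,0,-59],
    [1,70,310,0,-59],
    [1,70,310,0,-59],
    [1,70,310,0,-59]
  ]
}}

```text
clock: 30.5
position: [508.4, -211.6, 159.5]
ee_rot: [0.86, 0.511, -0.003, -0.005]
contact_force: [-0.3, 0.2, -2.2]
gripper_width: 43.0
grasp_force: 61.6
```

```bash
python3 - <<'E'
from h import *
s=arm.read_state();print(s["joints"].round(2),s["gripper_width"]);print(rows(*S(-60,39),28,151.2))
E
```

```text
[-0.1   0.33 -0.27 -0.01 -0.98  2.75] 43.045802950885694
(array([  1.,   4., 131.]), np.float64(0.2))
```

{"fn": "drive_tool", "kwargs": {
  "targets": [
    [1,1,3,40,0],
    [1,1,3,80,0],
    [1,1,3,115,0],
    [1,1,3,131,0],
    [1,1,3,131,0],
    [1,1,3,131,0]
  ]
}}

```text
clock: 31.1
position: [510.8, -211.6, 28.6]
ee_rot: [0.86, 0.511, -0.003, -0.005]
contact_force: [0.5, 0.0, -0.4]
gripper_width: 43.0
grasp_force: 63.1
```

{"fn": "drive_tool", "kwargs": {
  "targets": [
    [-1,0,0,0,0],
    [-1,0,0,0,0],
    [-1,0,0,0,0],
    [-1,0,0,0,0],
    [-1,0,0,0,0],
    [-1,0,0,-40,0],
    [-1,0,0,-90,0],
    [-1,0,0,-140,0],
    [-1,0,0,-180,0],
    [-1,0,0,-180,0]
  ]
}}

```text
clock: 32.1
position: [515.8, -214.6, 215.7]
ee_rot: [0.86, 0.511, 0.002, -0.0]
contact_force: [-0.2, -0.9, -1.0]
gripper_width: 85.7
grasp_force: 0.0
```

```bash
python3 - <<'E'
from h import *
i=snap("side","side11");t=snap("top","top11")
for p in [(-60,110),(-60,39)]: 
    f=fit({"side":i},*S(*p),61,z0=12,R=35);print(p,S(*p),f)
cv2.imwrite("pics/final.png",np.vstack([i[30:330,:],t[70:370,:]])[:, :])
print(arm.read_state()["position"])
E
```

```text
(-60, 110) [ 545.192 -149.5  ] (array([ 543.9, -150.1,   59.6]), np.float64(-0.074))
(-60, 39) [ 510.9984 -211.7244] (array([ 526.5, -181.9,   55.9]), np.float64(-0.05))
[ 512.46273056 -213.45460819  209.56277805]
```

View pics/final.png

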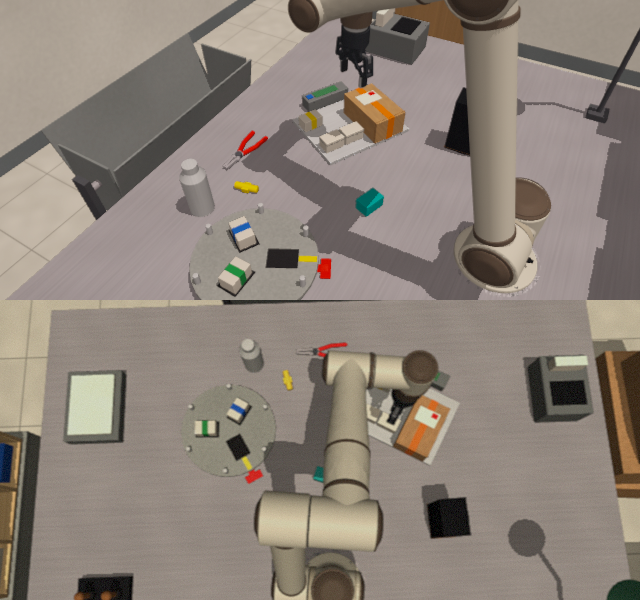

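The final view shows the carton label-up on the plate with the yellow box and both whites beside it, at about (312,122), (332,142) and (353,130). Blue and green are still on the disc, the bystanders haven't moved, and no view has shown a third white box. I'm handing in.

```bash
python3 -c "
from bench import arm
print(arm.job_done())"
```

```text
the job is handed in; nothing more can be done
None
```

I handed the job in at about 32 s of the 210 s allowed: the carton lies label-up on the plate with the yellow box, taken off facing the pointer, and both white boxes I could find; the system gave no verdict.

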